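# Clear the board and hold it at its balance point

### The job

Take the loose blue capacitor off the circuit board and stand it upright in the yellow tray. Then swing the hinged board up by its red handle to its balance point, where it falls neither way (ten degrees short of upright, because of the heavy transformer), and finish holding it still there by the handle. Don't let the board slam or tip over backwards, and leave the other things on the bench alone.

Things in the scene. Friction and masses are not known exactly. Their poses are not given: they have to be found in the camera images.
- stand: Fixed flip stand for a circuit board: grey base plate 190 x 220 x 10 mm, upright hinge posts 72 mm high at its far corners, two black rubber rests near the front. Origin: on the table under the stand, x axis from the red handle towards the hinge (roughly away from the robot), y along the hinge, z up. The hinge line is at x +60 mm, z 55 mm. Its place and yaw change (up to 20 degrees); stand and tray may swap sides.
- flap (a joint): Angle of the hinged board (rad). 0: lying flat on the front rests, handle towards the robot; it grows as the handle rises and swings over the hinge. 1.571 is upright, 1.396 is the balance point (10 degrees short of upright, whatever the mass of the board). Below that the board falls back to 0, above it falls over backwards to the stop at 2.9. Near-frictionless hinge, no spring; board about 0.4 to 0.7 kg, at most about 3 N to lift at the handle.
- flap_hinge (a point): Middle of the hinge line, 55 mm above the table. Turns with the board: y along the hinge; at joint 0 the board extends towards -x of this frame, from 0 to 130 mm, 186 mm wide, its upper face 2.5 mm above the hinge line, and it lies level. A transformer (50 x 46 x 42 mm, copper and dark steel) is fixed on its upper face at x -66, y +48 mm.
- handle_mid (a point): Red round handle bar, 12 mm in diameter, parallel to the hinge, carried on two thin 7 mm steel rods beyond the board's free edge. Origin: at the middle of the bar, 176 mm from the hinge line and 55 mm above the table at the start; 101 mm clear length between rods, 40 mm clear gap between bar and board edge. Axes as those of flap_hinge: y along the bar. It turns with the board.
- cap_center (a point): Centre (half-way up) of the loose capacitor, a blue upright cylinder 30 mm in diameter and 50 mm tall with a silver top, about 40 g, standing on the clear half of the board (its foot 57.5 mm above the table); z up along the cylinder.
- cap: The same capacitor; origin at the centre of its foot.
- tray_in (a point): Centre of the inner floor of the fixed yellow tray, 130 x 130 x 30 mm outside, walls 3 mm, floor about 3 mm above the table; x and y along its sides. Empty at the start.
- screwdriver: Red-handled screwdriver lying near the robot, bystander; origin under its middle.
- solder_spool: Grey metal spool, 60 mm in diameter, 43 mm high, bystander; origin under its centre.
- flux_jar: Small amber jar with white cap, 44 mm in diameter, 50 mm high, bystander; origin under its centre.
- meter: Yellow hand multimeter lying flat, 150 x 78 x 42 mm, bystander; origin under its centre.
- brush: Wooden-handled brush lying flat at the back, bystander; origin under its middle.
- wrench: Steel wrench lying flat at the right, bystander; origin under its middle.
Not all that is in view belongs to the job. Of the things that look like the cap, the smallest one is meant.

How it is judged:
On the way, in this order (a step that is already met when the one before it is completed fails the run):
1. the capacitor stands upright in the tray, let go (x of cap_center in the frame of tray_in between -0.062 and 0.062 m and y of cap_center in the frame of tray_in between -0.062 and 0.062 m and z of cap_center in the frame of tray_in below 0.03 m and angle between cap_center's own z axis and vertical below 0.2 rad and contact force between the fingers and cap below 0.1 N and linear speed of cap below 0.03 m/s), for 0.3 s.
2. the board is held still at its balance point by the handle (value of joint flap between 1.296 and 1.496 rad and velocity of joint flap between -0.05 and 0.05 rad/s and contact force between the fingers and stand above 0.5 N and distance between the grasp point and handle_mid below 0.06 m), for 0.3 s.
At the end, for the whole second after the job is handed in: The board is held by the handle in the fingers (contact over 0.5 N, grasp within 60 mm of the middle of the bar), still (under 0.05 rad/s) and within 0.10 rad of its balance point at 1.396 rad, while the capacitor stands upright (within 0.2 rad), at rest and let go on the floor of the tray (all of step 1 and all of step 2); the arm keeps its last pose, push and grip.
It fails at once if the board tipped over backwards (beyond 1.75 rad) (value of joint flap above 1.75 rad).
It fails at once if the board fell or was flung (over 3 rad/s) (velocity of joint flap above 3 rad/s or velocity of joint flap below -3 rad/s).
It fails at once if a bystander was moved by more than 20 mm (distance of any of screwdriver, solder_spool, flux_jar, meter, brush, wrench from where it was at the start of the episode above 0.02 m).
It also fails if it takes over 54 s, if anything falls off the work surface, if the arm or the gripper's body presses on something with over 40 N, if the wrist force passes 120 N, or if a joint passes its speed limit or range.

### The arm

A 7-joint arm with a two-finger parallel gripper is mounted at the origin on the work surface. World frame = base frame: x ahead of the robot, y to its left, z up, the work surface at z = 0. Lengths are in m, angles in rad, forces in N, time in s.
With the tool pointing down it reaches from about 0.4 to 0.85 m from the base axis. Payload 4.5 kg.
Tool frame: the origin (TCP) lies between the finger pads; the fingertips stand 19 mm ahead of it and the grasp point (between the pads) is the TCP (r.tips_ahead is the distance from the TCP to the fingertips, in m); z points along the fingers, y is the line along which they close (so a half turn about z gives the same grasp; the last joint's range is limited). The gripper opens to 88 mm and grips with 3 to 60 N. Pads are 18 mm wide; open, the fingers measure 123 mm over their backs; the gripper's body (75 mm by 187 mm) begins 45 mm behind the grasp point.
Start: joints at [-1.302, 0.689, -0.195, 1.565, 0.157, 0.902, -0.215], TCP at [0.145, 0.608, 0.258] pointing down, gripper open.
Joint ranges: [-3.01, 3.01], [-0.46, 2.08], [-1.47, 1.51], [0.13, 2.56], [-1, 4.14], [0.04, 2.09], [-2.66, 2.66]. Speed limits (rad/s): [2.57, 2.57, 3.14, 3.14, 3.14, 3.14, 3.14].

### API

Orientations are given as a unit quaternion [x, y, z, w].
In Python, from plant import r, cams, models gives the robot as it stands. The module is installed in compiled form; this text tells all that it offers.
- The arm moves only by the tool jog_arm, never from a script. Its arguments are lists of equal length, an entry for each row: "turn": the turn, a rotation vector about the tool's x, y, z in rad, a list of three; "translation": the shift along the tool's x, y, z in m, a list of three; "grip": the closure, from 0 (fully open) to 1 (shut). In form: {"turn": [[ax, ay, az], ...], "translation": [[tx, ty, tz], ...], "grip": [grip, ...]}. A call has 1 to 20 rows; each row is the pose to reach, as a shift and turn from the pose commanded when the call began, along the tool's axes at that moment; what a row does not reach only later rows make up. A row lasts 1/8 s, in which the tool goes at most 62.5 mm and 10.7 degrees, less where a joint would pass 70% of its speed; a pose out of reach is approached as far as the arm can. A call with a gripper value outside its range is refused whole. The fingers move at their own pace and stop on an object; "force" is the grip in N (left out, the last holds). Time passes only in rows, so rows that repeat a pose let the fingers close. It gives the time, the measured TCP pose, the force, the opening and the grip force at its end, in the units of the state.
- r.get_state(): the state, without advancing time (a new reading comes with each control period).
- cams.snapshot(name): name is "side" or "top"; returns the picture (420x560x3 uint8, red, green, blue); there is no depth.
- cams.camera_params(name): a dict with "fx", "fy", "cx", "cy" (pixels), "eye" and "orientation" of the camera in the world. Camera axes: x right, y up, looking along -z (the intrinsics and any distortion apply to the point x, -y, -z); pixel columns grow to the right and rows downward; lengths in m; the calibration is good to about 2 mm. A picture is of the moment at which its call begins. camera_params takes no time and is no camera call.
- r.finish_job(): hands the job in; it is judged then, once.
Trained networks look in the newest picture that a camera, given by its name, has taken for a name from the list of things; names that differ only in an ending like _2 or _b are one class to them, and where a whole thing is asked for, a point or a joint stands for the part that bears it (a point fixed in the world has none). Each returns a list of dicts, best first, with "p" (0 to 1); they miss things now and then, are a little off and sometimes report something else, mostly with a low value. They report only what shows in the picture. A call takes as long as a camera call. They do not tell look-alikes from the thing itself.
- models.find_in(camera, name): "position" ([x, y, z] in m, in world coordinates, good to about 4 mm: the middle of the surface that is visible of it).
- models.masks_of(camera, name): "pixels" (420x560 bool, what is visible of it).
- models.place_of(camera, name): "position" ([x, y, z] in m, in world coordinates, good to about 4 mm: a listed point, or the origin of a listed thing).
The state is a dict: "clock": time; "q": joint angles; "qd": joint speeds; "joint_torque": joint torques, N m; "tool_pos": TCP position; "eef_rot": TCP orientation; "contact_force": force on the tool from outside, world axes, zero at the start; "moment": the same for the moment, N m; "opening": opening from 0.0 (shut) to 1.0 (fully open); "finger_force": force on a finger pad.
Only numpy, scipy, OpenCV 4.12 (cv2) and the standard library are available. Lean on these libraries where they do the work, as an engineer would, in place of code of your own. Each camera call takes 0.05 s, during which the arm holds its last target. There are 200 camera calls.

## Working session

There is one attempt and no reset: what is moved stays moved. The work goes in short steps, Python scripts to look and compute and a tool call to move; the robot and the scene stay as the last step left them, time stands still between calls to the robot, and variables do not carry over. Pictures are saved under pics/ and viewed, at most 10 in all, crops included, and the job is handed in when it is done.

Besides the shell and the picture viewer there is one more tool, called after ">>>" as name(argument=value, ...) on one line, values as JSON. jog_arm: Moves the arm, as the interface text tells. Its arguments: {"type":"object","properties":{"turn":{"type":"array"},"translation":{"type":"array"},"grip":{"type":"array"},"force":{"type":"number"}},"required":["turn","translation","grip"]}

```bash
mkdir -p pics; cat > h.py <<'E'
import numpy as np, cv2
from plant import r, cams, models
from scipy.spatial.transform import Rotation as R
def save(cam,name,box=None,scale=1):
    im=cams.snapshot(cam)
    if box: im=im[box[1]:box[3],box[0]:box[2]]
    im=cv2.resize(im,None,fx=scale,fy=scale)
    cv2.imwrite('pics/'+name,im[:,:,::-1])
def proj(cam,P):
    c=cams.camera_params(cam); Rm=R.from_quat(c['orientation'])
    p=Rm.inv().apply(np.atleast_2d(P)-np.array(c['eye']))
    return np.c_[c['cx']+c['fx']*p[:,0]/-p[:,2], c['cy']+c['fy']*-p[:,1]/-p[:,2]]
E
python3 - <<'E'
from h import *
np.set_printoptions(precision=4,suppress=True)
a=cams.snapshot('top'); b=cams.snapshot('side')
cv2.imwrite('pics/a.png',a[:,:,::-1]); cv2.imwrite('pics/b.png',b[:,:,::-1])
for c in('top','side'):
    print(c,cams.camera_params(c))
    for n in ['cap_center','cap','tray_in','handle_mid','flap_hinge','stand','screwdriver','solder_spool','flux_jar','meter','brush','wrench']:
        print(n,[(round(d['p'],2),np.round(d['position'],3).tolist(),proj(c,d['position'])[0].round().tolist()) for d in models.place_of(c,n)])
print(r.get_state())
E
```

```text
top {'fx': 532.1893125050497, 'fy': 532.1893125050497, 'cx': 286.9811081800098, 'cy': 208.13665192317757, 'eye': array([ 0.4343, -0.0163,  1.7964]), 'orientation': array([-0.033 ,  0.028 ,  0.7166, -0.6961])}
cap_center [(0.7, [0.435, 0.115, 0.031], [252.0, 255.0]), (0.62, [0.598, -0.012, 0.033], [289.0, 205.0]), (0.55, [0.59, 0.159, 0.081], [236.0, 207.0])]
cap [(0.6, [0.591, 0.154, 0.057], [238.0, 208.0]), (0.6, [0.596, -0.009, 0.003], [288.0, 206.0]), (0.54, [0.434, 0.116, 0.002], [252.0, 255.0])]
tray_in [(0.88, [0.602, -0.196, 0.002], [343.0, 203.0])]
handle_mid [(0.75, [0.484, 0.211, 0.058], [221.0, 241.0])]
flap_hinge [(0.56, [0.662, 0.174, 0.052], [232.0, 187.0]), (0.17, [0.36, -0.471, -0.002], [428.0, 273.0])]
stand [(0.92, [0.601, 0.186, 0.001], [230.0, 206.0])]
screwdriver [(0.73, [0.362, 0.01, -0.0], [284.0, 276.0]), (0.29, [0.599, 0.188, -0.001], [230.0, 207.0])]
solder_spool [(0.52, [0.493, 0.468, -0.003], [148.0, 241.0])]
flux_jar [(0.71, [0.814, 0.043, -0.004], [271.0, 144.0])]
meter [(0.81, [0.613, -0.497, -0.0], [432.0, 197.0])]
brush [(0.67, [0.791, -0.188, 0.0], [
[... 1199 characters left out ...]
59.0, 401.0])]
meter [(0.98, [0.614, -0.501, 0.005], [299.0, 132.0])]
brush [(0.66, [0.792, -0.191, -0.0], [229.0, 178.0])]
wrench [(0.56, [0.356, -0.473, -0.001], [366.0, 145.0])]
{'clock': 1.3, 'q': array([-1.3022,  0.6891, -0.1946,  1.5653,  0.1573,  0.9025, -0.2151]), 'qd': array([ 0.0001,  0.0018,  0.0004, -0.0019, -0.0004, -0.0006, -0.0002]), 'joint_torque': array([  0.0001, -52.749 ,  -1.2671, -15.374 ,  -0.0519,  -0.0006,
         0.    ]), 'tool_pos': array([0.1454, 0.6079, 0.2577]), 'eef_rot': array([0.1171, 0.9931, 0.    , 0.    ]), 'contact_force': array([-0.724 ,  0.3613, -0.6806]), 'moment': array([ 0.0249, -0.0175, -0.0152]), 'finger_force': 0.0, 'opening': 1.0005650064172735}
```

```bash
python3 - <<'E'
from h import *
a=cv2.imread('pics/a.png'); b=cv2.imread('pics/b.png')
x=cv2.resize(a[130:310,130:370],None,fx=2.5,fy=2.5); y=cv2.resize(b[130:330,130:370],None,fx=2.5,fy=2.5)
cv2.imwrite('pics/c.png',cv2.resize(np.hstack([x[:450],y[:450]]),(800,300)))
cv2.imwrite('pics/d.png',y)
E
```

```text
(no output)
```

View pics/a.png

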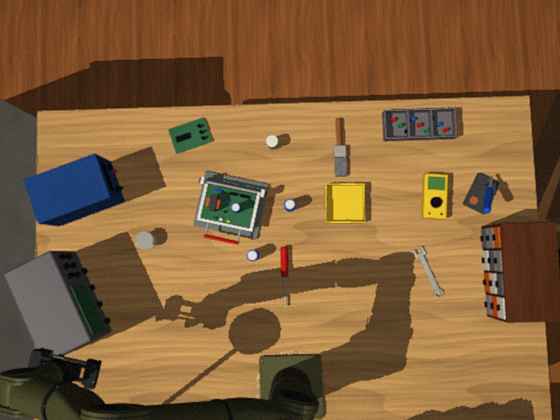

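View pics/d.png

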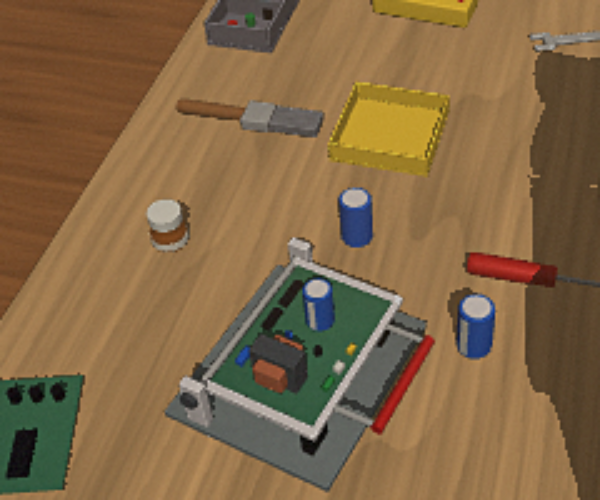

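Look-alike blue cylinders in the top view: on the board (236,208), beside it on the table (290,205), and in front (252,255). The task says it stands on the board and is the smallest, and the crop shows the one on the board at crop (318,305) is both. The yellow tray is at top (346,203), the transformer is on the left half of the board and the red bar faces the robot.

```bash
cat >> h.py <<'E'
def down(yaw): # tool z down, tool y at azimuth yaw
    y=np.array([np.cos(yaw),np.sin(yaw),0]); z=np.array([0,0,-1.]); x=np.cross(y,z)
    return R.from_matrix(np.c_[x,y,z])
def delta(p,rot):
    s=r.get_state(); R0=R.from_quat(s['eef_rot'])
    print('turn',(R0.inv()*rot).as_rotvec().round(4),'tr',R0.inv().apply(np.array(p)-s['tool_pos']).round(4),'t',s['clock'],s['tool_pos'].round(4))
E
python3 - <<'E'
from h import *
# yaw from stand evidence; white board frame
h=[];k=[];c=[]
for i in range(3):
  for cam in('top','side'):
    cams.snapshot(cam)
    f=lambda n:min((d for d in models.place_of(cam,n)),key=lambda d:np.hypot(*(np.array(d['position'])[:2]-[.59,.17]))if n!='handle_mid' else np.hypot(*(np.array(d['position'])[:2]-[.487,.213])))['position']
    h.append(f('flap_hinge'));k.append(f('handle_mid'));c.append(f('cap_center'))
for v in(h,k,c): print(np.median(v,0).round(4),np.std(v,0).round(4))
d=np.median(h,0)-np.median(k,0); print(np.arctan2(d[1],d[0]),np.hypot(*d[:2]))
delta([.591,.157,.18],down(-.22))
E
```

```text
[0.6622 0.1738 0.0538] [0.0011 0.001  0.0006]
[0.4884 0.2118 0.0576] [0.0034 0.001  0.0021]
[0.5902 0.1598 0.0825] [0.002  0.0008 0.0011]
-0.21586398966426137 0.17787825190281134
turn [ 1.000e-04 -1.000e-04  1.556e+00] tr [-0.5383 -0.3349  0.0777] t 2.5 [0.1454 0.6079 0.2577]
```

>>> jog_arm(turn=[[0,0,1.556],[0,0,1.556],[0,0,1.556],[0,0,1.556],[0,0,1.556],[0,0,1.556],[0,0,1.556],[0,0,1.556],[0,0,1.556],[0,0,1.556],[0,0,1.556],[0,0,1.556],[0,0,1.556],[0,0,1.556],[0,0,1.556],[0,0,1.556]], translation=[[-0.538,-0.335,0.078],[-0.538,-0.335,0.078],[-0.538,-0.335,0.078],[-0.538,-0.335,0.078],[-0.538,-0.335,0.078],[-0.538,-0.335,0.078],[-0.538,-0.335,0.078],[-0.538,-0.335,0.078],[-0.538,-0.335,0.078],[-0.538,-0.335,0.078],[-0.538,-0.335,0.078],[-0.538,-0.335,0.078],[-0.538,-0.335,0.078],[-0.538,-0.335,0.078],[-0.538,-0.335,0.078],[-0.538,-0.335,0.078]], grip=[0,0,0,0,0,0,0,0,0,0,0,0,0,0,0,0], force=15)

```text
clock: 4.5
tool_pos: [0.5904, 0.1575, 0.1798]
eef_rot: [0.78, 0.626, 0.0, -0.0]
contact_force: [-0.3, 0.5, -0.3]
opening: 1.0
finger_force: 0.0
```

```bash
python3 - <<'E'
from h import *
save('side','e.png',(150,120,390,310),3)
print([(d['p'],d['position']) for d in models.place_of('side','cap_center')])
delta([.590,.158,.088],down(-.217)); print(r.get_state()['q'])
E
```

```text
[(0.87, [0.435, 0.1136, 0.0321]), (0.58, [0.5998, -0.0119, 0.0278]), (0.48, [0.592, 0.1593, 0.0817])]
turn [ 0.0001 -0.0001 -0.0027] tr [ 0.0007 -0.0008  0.0918] t 4.6 [0.5906 0.1571 0.1798]
[-0.41226424  0.77183513  0.13760976  1.69223255 -0.15136425  0.68778772
 -0.41573065]
```

View pics/e.png

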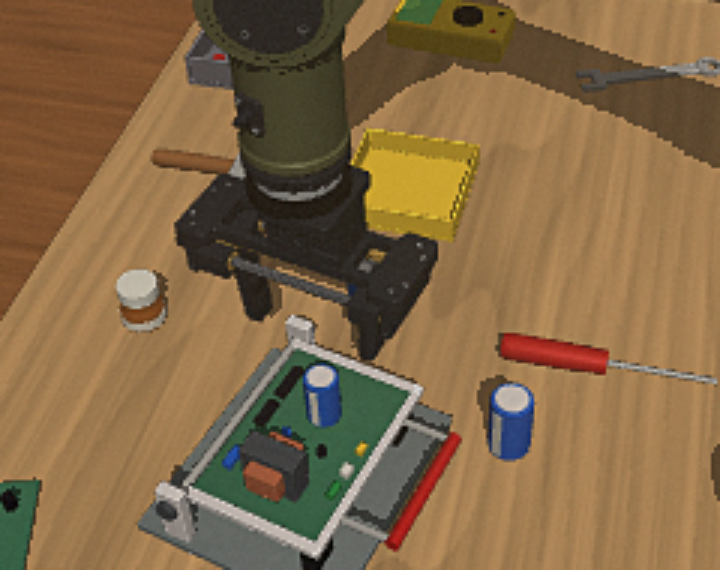

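The open fingers straddle the board's cap (crop 322,395), one towards the hinge and one towards the handle, so I descend and grip.

>>> jog_arm(turn=[[0,0,0],[0,0,0],[0,0,0],[0,0,0],[0,0,0],[0,0,0],[0,0,0],[0,0,0],[0,0,0],[0,0,0]], translation=[[0.001,0,0.03],[0.001,0,0.06],[0.001,0,0.08],[0.001,0,0.091],[0.001,0,0.091],[0.001,0,0.091],[0.001,0,0.091],[0.001,0,0.091],[0.001,0,0.091],[0.001,0,0.091]], grip=[0,0,0,0,0,1,1,1,1,1], force=15)

```text
clock: 5.85
tool_pos: [0.591, 0.1579, 0.0888]
eef_rot: [0.78, 0.625, 0.0, 0.0]
contact_force: [0.1, -0.1, 0.7]
opening: 0.457
finger_force: 0.0
```

>>> jog_arm(turn=[[0,0,0],[0,0,0],[0,0,0],[0,0,0],[0,0,0]], translation=[[0,0,0],[0,0,0],[0,0,0],[0,0,0],[0,0,0]], grip=[1,1,1,1,1])

```text
clock: 6.48
tool_pos: [0.5908, 0.1579, 0.0887]
eef_rot: [0.78, 0.625, -0.0, -0.0]
contact_force: [0.0, -0.4, -0.5]
opening: 0.336
finger_force: 15.0
```

```bash
python3 - <<'E'
from h import *
s=r.get_state(); print(s['opening']*88,s['finger_force'])
delta([.591,.158,.20],down(-.217));delta([.60,-.198,.20],down(-.217));delta([.60,-.198,.04],down(-.217))
E
```

```text
29.545163133646746 14.99985409900546
turn [-0.0002 -0.     -0.003 ] tr [ 1.000e-04  1.000e-04 -1.113e-01] t 6.475 [0.5908 0.1579 0.0887]
turn [-0.0002 -0.     -0.003 ] tr [-0.3453  0.0866 -0.1113] t 6.475 [0.5908 0.1579 0.0887]
turn [-0.0002 -0.     -0.003 ] tr [-0.3453  0.0866  0.0487] t 6.475 [0.5908 0.1579 0.0887]
```

>>> jog_arm(turn=[[0,0,0],[0,0,0],[0,0,0],[0,0,0],[0,0,0],[0,0,0],[0,0,0],[0,0,0],[0,0,0],[0,0,0],[0,0,0],[0,0,0]], translation=[[0,0,-0.02],[0,0,-0.06],[0,0,-0.1],[-0.03,0.008,-0.11],[-0.08,0.02,-0.11],[-0.135,0.034,-0.11],[-0.19,0.048,-0.11],[-0.245,0.061,-0.11],[-0.3,0.075,-0.11],[-0.335,0.084,-0.11],[-0.345,0.087,-0.11],[-0.345,0.087,-0.11]], grip=[1,1,1,1,1,1,1,1,1,1,1,1])

```text
clock: 7.98
tool_pos: [0.6008, -0.197, 0.1993]
eef_rot: [0.78, 0.625, 0.001, -0.0]
contact_force: [0.8, 1.2, -1.2]
opening: 0.339
finger_force: 15.0
```

```bash
python3 - <<'E'
from h import *
save('side','f.png',(200,90,380,225),4)
print([(d['p'],d['position']) for d in models.place_of('side','tray_in')],[(d['p'],d['position']) for d in models.place_of('side','cap_center')])
delta([.60,-.198,.036],down(-.217)); print(r.get_state()['opening'])
E
```

```text
[(0.9, [0.5995, -0.2017, 0.0025])] [(0.63, [0.5984, -0.0114, 0.0319]), (0.6, [0.432, 0.1156, 0.0356]), (0.51, [0.6026, -0.1967, 0.1923])]
turn [-0.0003 -0.0019  0.0005] tr [-0.0037 -0.0003  0.1628] t 8.125 [ 0.601  -0.1948  0.1988]
0.3321735041053538
```

View pics/f.png

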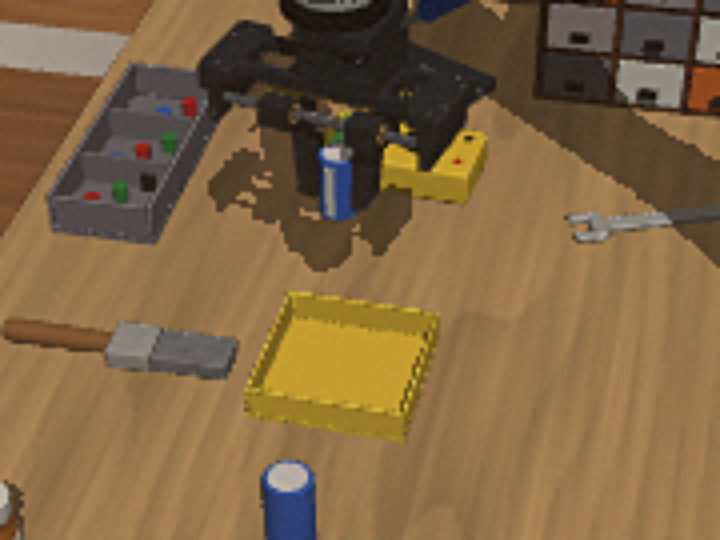

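The cap hangs upright in the fingers (crop 335,185), above the empty tray (crop 345,360). I lower it and let go.

>>> jog_arm(turn=[[0,0,0],[0,0,0],[0,0,0],[0,0,0],[0,0,0],[0,0,0],[0,0,0],[0,0,0],[0,0,0],[0,0,0],[0,0,0],[0,0,0]], translation=[[-0.002,0,0.04],[-0.003,0,0.09],[-0.003,0,0.13],[-0.003,0,0.15],[-0.003,0,0.16],[-0.003,0,0.163],[-0.003,0,0.163],[-0.003,0,0.163],[-0.003,0,0.163],[-0.003,0,0.163],[-0.003,0,0.163],[-0.003,0,0.163]], grip=[1,1,1,1,1,1,1,0.45,0.45,0.45,0.45,0.45])

```text
clock: 9.62
tool_pos: [0.5999, -0.2007, 0.0357]
eef_rot: [0.78, 0.625, 0.0, -0.0]
contact_force: [-0.0, 0.0, -0.4]
opening: 0.549
finger_force: 0.0
```

>>> jog_arm(turn=[[0,0,0],[0,0,0],[0,0,0],[0,0,0],[0,0,0]], translation=[[0,0,-0.03],[0,0,-0.07],[0,0,-0.11],[0,0,-0.15],[0,0,-0.15]], grip=[0.45,0.45,0.45,0.45,0.45])

```text
clock: 10.25
tool_pos: [0.6019, -0.2015, 0.1891]
eef_rot: [0.781, 0.625, 0.002, 0.003]
contact_force: [-0.3, 0.2, 0.2]
opening: 0.548
finger_force: 0.0
```

```bash
python3 - <<'E'
from h import *
save('side','g.png',(200,90,380,225),4)
print([(d['p'],d['position']) for d in models.place_of('side','cap_center')])
hg=np.array([.6622,.1738,.055]); yaw=-.217; u=np.array([np.cos(yaw),np.sin(yaw),0]); v=np.array([-u[1],u[0],0])
p=hg-.176*u-.027*v; print(p)
delta(p+[0,0,.1],down(yaw)); delta(p,down(yaw))
print(r.get_state()['opening'])
E
```

```text
[(0.68, [0.6024, -0.1997, 0.0277]), (0.67, [0.4336, 0.1144, 0.0332]), (0.64, [0.5997, -0.0125, 0.0309])]
[0.48451447 0.18532618 0.055     ]
turn [-0.0002 -0.0002 -0.0029] tr [ 0.3515 -0.1965  0.0307] t 10.35 [ 0.5996 -0.2006  0.1856]
turn [-0.0002 -0.0002 -0.0029] tr [ 0.3515 -0.1965  0.1307] t 10.35 [ 0.5996 -0.2006  0.1856]
0.553474416096515
```

View pics/g.png

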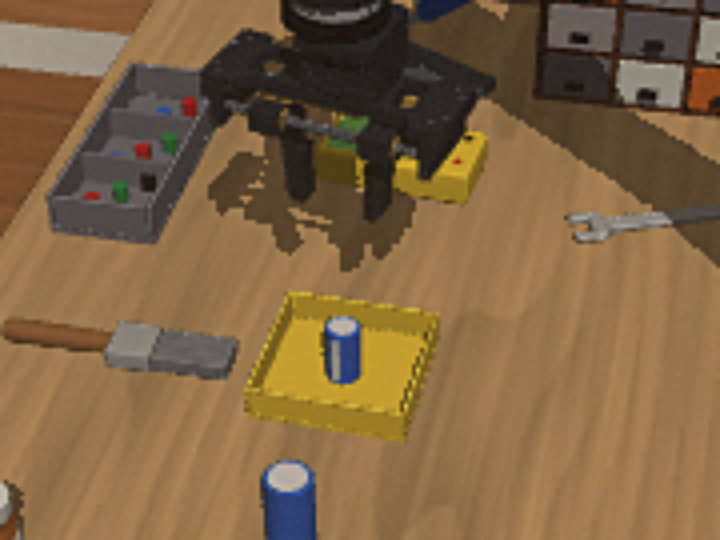

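The cap stands upright in the tray (crop 342,350), let go. Next I move above the handle.

>>> jog_arm(turn=[[0,0,-0.003],[0,0,-0.003],[0,0,-0.003],[0,0,-0.003],[0,0,-0.003],[0,0,-0.003],[0,0,-0.003],[0,0,-0.003],[0,0,-0.003],[0,0,-0.003],[0,0,-0.003],[0,0,-0.003]], translation=[[0.03,-0.017,0],[0.08,-0.045,0],[0.13,-0.073,0],[0.18,-0.101,0],[0.23,-0.129,0],[0.28,-0.157,0],[0.325,-0.182,0.01],[0.345,-0.193,0.03],[0.3515,-0.1965,0.04],[0.3515,-0.1965,0.04],[0.3515,-0.1965,0.04],[0.3515,-0.1965,0.04]], grip=[0.58,0.58,0.58,0.58,0.58,0.58,0.58,0.58,0.58,0.58,0.58,0.58])

```text
clock: 11.85
tool_pos: [0.4856, 0.1839, 0.1462]
eef_rot: [0.78, 0.625, 0.0, 0.0]
contact_force: [1.0, -0.4, -0.4]
opening: 0.419
finger_force: 0.0
```

```bash
python3 - <<'E'
from h import *
save('side','i.png',(200,150,380,330),3.3)
print([(d['p'],d['position']) for d in models.place_of('side','handle_mid')],[(d['p'],d['position']) for d in models.place_of('side','flap_hinge')])
delta([.4845,.1853,.055],down(-.217)); s=r.get_state();print(s['opening'],s['q'])
m=models.masks_of('side','handle_mid')[0]['pixels']
# red bar end pixels vs predicted bar
im=cams.snapshot('side').astype(int); red=(im[:,:,0]>130)&(im[:,:,1]<70)&(im[:,:,2]<70); red[:, :230]=0; red[:230]=0;red[:,320:]=0
yy,xx=np.nonzero(red)
vx,vy,x0,y0=cv2.fitLine(np.c_[xx,yy].astype(np.float32),cv2.DIST_HUBER,0,.01,.01).ravel(); print('red line',vx,vy,x0,y0,len(xx),xx.min(),xx.max(),yy.min(),yy.max())
hg=np.array([.6622,.1738,.055]); yaw=-.217; u=np.array([np.cos(yaw),np.sin(yaw),0]); v=np.array([-u[1],u[0],0])
print(proj('side',[hg-.176*u+t*v for t in(-.05,0,.05)]))
E
```

```text
[(0.8, [0.4894, 0.2126, 0.058])] [(0.82, [0.6639, 0.1744, 0.0559])]
turn [ 0.0007 -0.0004 -0.001 ] tr [ 0.0004 -0.0009  0.0911] t 12.0 [0.4852 0.1847 0.1461]
0.42420416211455947 [-0.52954864  0.73486755  0.12701842  1.99315174 -0.20728979  0.42490222
 -0.46386663]
red line 0.50709397 -0.86189073 291.17416 282.809 160 242 303 264 303
[[298.35302697 267.46244591]
 [289.94136657 282.60755822]
 [280.94917396 298.7979131 ]]
```

View pics/i.png

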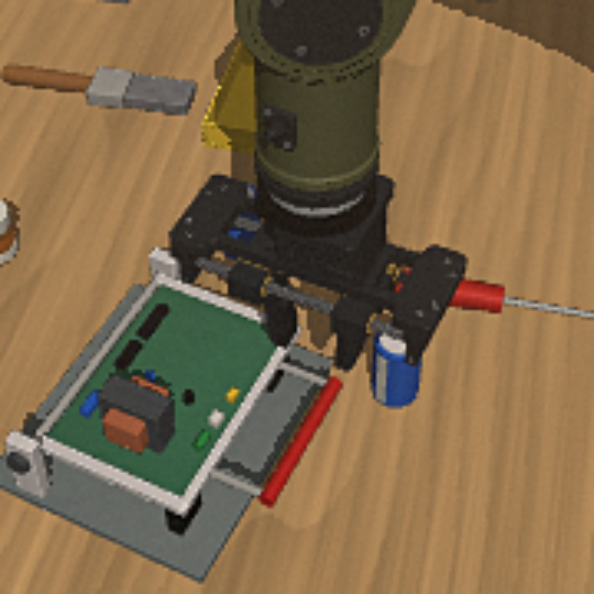

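The predicted bar line falls within a pixel of the red bar (crop 300,440), so the hinge and yaw estimates hold. The fingers are above its right part, so I descend and close.

>>> jog_arm(turn=[[0,0,0],[0,0,0],[0,0,0],[0,0,0],[0,0,0],[0,0,0],[0,0,0],[0,0,0],[0,0,0],[0,0,0],[0,0,0],[0,0,0],[0,0,0]], translation=[[0,0,0.03],[0,-0.001,0.06],[0,-0.001,0.08],[0,-0.001,0.091],[0,-0.001,0.091],[0,-0.001,0.091],[0,-0.001,0.091],[0,-0.001,0.091],[0,-0.001,0.091],[0,-0.001,0.091],[0,-0.001,0.091],[0,-0.001,0.091],[0,-0.001,0.091]], grip=[0.58,0.58,0.58,0.58,0.58,1,1,1,1,1,1,1,1], force=20)

```text
clock: 13.72
tool_pos: [0.4831, 0.1858, 0.0553]
eef_rot: [0.779, 0.626, -0.0, -0.001]
contact_force: [-1.8, 1.8, 5.3]
opening: 0.124
finger_force: 19.2
```

```bash
python3 - <<'E'
from h import *
s=r.get_state();print(s['opening']*88,s['finger_force'],s['contact_force'],s['tool_pos'])
th=np.radians(np.r_[5:80:10,80])
R0=.176
print(np.c_[np.degrees(th),R0*(1-np.cos(th)),-R0*np.sin(th)].round(4))
E
```

```text
10.876005718139773 19.21206470578909 [-1.77189526  1.78814331  5.34620168] [0.48309287 0.18578377 0.05528582]
[[ 5.000e+00  7.000e-04 -1.530e-02]
 [ 1.500e+01  6.000e-03 -4.560e-02]
 [ 2.500e+01  1.650e-02 -7.440e-02]
 [ 3.500e+01  3.180e-02 -1.009e-01]
 [ 4.500e+01  5.150e-02 -1.245e-01]
 [ 5.500e+01  7.510e-02 -1.442e-01]
 [ 6.500e+01  1.016e-01 -1.595e-01]
 [ 7.500e+01  1.304e-01 -1.700e-01]
 [ 8.000e+01  1.454e-01 -1.733e-01]]
```

The bar is held at 10.9 mm opening and 19 N. I lift slowly along the arc to about 40°.

>>> jog_arm(turn=[[0,0,0],[0,0,0],[0,0,0],[0,0,0],[0,0,0],[0,0,0],[0,0,0],[0,0,0],[0,0,0],[0,0,0],[0,0,0],[0,0,0],[0,0,0]], translation=[[0,0,-0.006],[0.0,0.0004,-0.0123],[0,0.0017,-0.0245],[0,0.0038,-0.0366],[0,0.0068,-0.0485],[0,0.0106,-0.0602],[0,0.0152,-0.0716],[0,0.0206,-0.0826],[0,0.0267,-0.0933],[0,0.0336,-0.1035],[0,0.0374,-0.1083],[0,0.0412,-0.1131],[0,0.0412,-0.1131]], grip=[1,1,1,1,1,1,1,1,1,1,1,1,1])

```text
clock: 15.35
tool_pos: [0.5257, 0.1754, 0.1679]
eef_rot: [0.78, 0.626, 0.001, 0.001]
contact_force: [4.4, -3.8, -7.6]
opening: 0.116
finger_force: 20.4
```

```bash
python3 - <<'E'
from h import *
save('side','j.png',(200,130,380,310),3.3)
s=r.get_state();print(s['opening']*88,s['finger_force'],s['contact_force'],s['tool_pos'],s['moment'])
for c in('top','side'):
  if c=='top': cams.snapshot(c)
  print([(d['p'],d['position']) for d in models.place_of(c,'handle_mid')],[(d['p'],d['position']) for d in models.place_of(c,'flap_hinge')])
E
```

```text
9.639475650163122 20.368517339229584 [ 4.87070125 -2.44580072 -7.9403559 ] [0.52558309 0.17550515 0.16778166] [-0.77564187 -0.73263976 -0.11588605]
[] [(0.72, [0.6609, 0.1738, 0.0524]), (0.47, [0.6009, -0.203, 0.0002])]
[(0.9, [0.5367, 0.2026, 0.1734])] [(0.91, [0.6621, 0.1718, 0.0512])]
```

View pics/j.png

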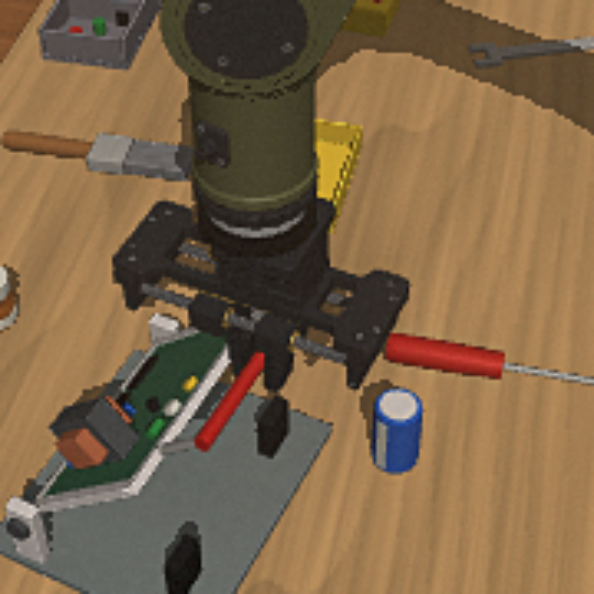

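The board swings with the bar at about 40° (bar at crop 230,400), with small forces. I continue to 80°.

>>> jog_arm(turn=[[0,0,0],[0,0,0],[0,0,0],[0,0,0],[0,0,0],[0,0,0],[0,0,0],[0,0,0],[0,0,0],[0,0,0],[0,0,0],[0,0,0],[0,0,0],[0,0,0],[0,0,0],[0,0,0]], translation=[[0,0.004,-0.0045],[0,0.0082,-0.0091],[0,0.0171,-0.0177],[0,0.0265,-0.0256],[0,0.0364,-0.0328],[0,0.0468,-0.0393],[0,0.0577,-0.0451],[0,0.0689,-0.0501],[0,0.0804,-0.0543],[0,0.0893,-0.0569],[0,0.0967,-0.0587],[0,0.1012,-0.0596],[0,0.1043,-0.0602],[0,0.1043,-0.0602],[0,0.1043,-0.0602],[0,0.1043,-0.0602]], grip=[1,1,1,1,1,1,1,1,1,1,1,1,1,1,1,1])

```text
clock: 17.65
tool_pos: [0.6233, 0.1517, 0.2253]
eef_rot: [0.78, 0.626, -0.004, -0.001]
contact_force: [1.1, -5.2, -14.0]
opening: 0.114
finger_force: 20.9
```

```bash
python3 - <<'E'
from h import *
save('side','k.png',(180,110,380,310),3)
s=r.get_state();print(s['clock'],s['opening']*88,s['finger_force'],s['contact_force'],s['tool_pos'],s['moment'])
hg=np.array([.6622,.1738,.055]); yaw=-.217; u=np.array([np.cos(yaw),np.sin(yaw),0])
ang=lambda p:(np.degrees(np.arctan2(p[2]-.055,-(p-hg)@u)),np.hypot(p[2]-.055,(p-hg)@u))
print('tcp',ang(s['tool_pos']))
for i in range(2):
 for c in('top','side'):
  cams.snapshot(c)
  print(c,[(d['p'],d['position'],ang(np.array(d['position']))) for d in models.place_of(c,'handle_mid')],[(d['p'],d['position']) for d in models.place_of(c,'flap_hinge')])
E
```

```text
17.7 10.119532122894428 20.92258393764496 [  1.12783165  -5.30026022 -15.23160344] [0.62334252 0.15171632 0.22528736] [-1.11262969  0.05601841 -0.0786345 ]
tcp (np.float64(78.97048771692566), np.float64(0.17349197239640618))
top [] [(0.54, [0.4922, 0.4657, 0.001]), (0.42, [0.6609, 0.1729, 0.0527])]
side [(0.58, [0.6317, 0.1761, 0.228], (np.float64(80.07218039756386), np.float64(0.17562992982194114))), (0.16, [0.6035, 0.185, -0.0013], (np.float64(-43.30449284334981), np.float64(0.08208487785972904)))] [(0.84, [0.6618, 0.1727, 0.0571])]
top [] [(0.44, [0.6609, 0.1718, 0.0526])]
side [(0.59, [0.6304, 0.1761, 0.229], (np.float64(79.72287218501376), np.float64(0.1768371151743929)))] [(0.66, [0.6641, 0.1728, 0.0539]), (0.28, [0.613, -0.4976, 0.0036])]
```

View pics/k.png

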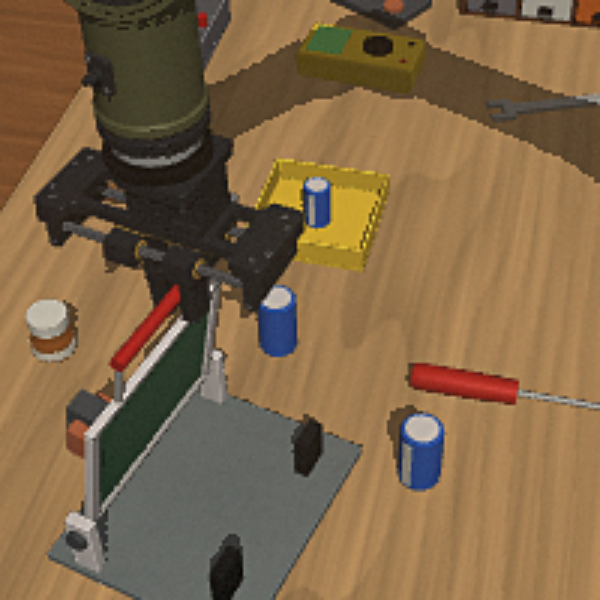

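The board stands at about 79.5° with the bar in the fingers (crop 150,330), and the cap is still upright in the tray (crop 317,200). I let it settle and take a millimetre off the upward pull.

>>> jog_arm(turn=[[0,0,0],[0,0,0],[0,0,0],[0,0,0],[0,0,0],[0,0,0],[0,0,0],[0,0,0]], translation=[[0,0.0005,0.0005],[0,0.001,0.001],[0,0.001,0.001],[0,0.001,0.001],[0,0.001,0.001],[0,0.001,0.001],[0,0.001,0.001],[0,0.001,0.001]], grip=[1,1,1,1,1,1,1,1])

```text
clock: 19.3
tool_pos: [0.6248, 0.1514, 0.2254]
eef_rot: [0.78, 0.626, -0.003, -0.0]
contact_force: [-0.7, -6.6, -8.4]
opening: 0.109
finger_force: 20.5
```

```bash
python3 - <<'E'
from h import *
hg=np.array([.6622,.1738,.055]); yaw=-.217; u=np.array([np.cos(yaw),np.sin(yaw),0])
ang=lambda p:np.degrees(np.arctan2(p[2]-.055,-(p-hg)@u))
for i in range(3):
  cams.snapshot('side'); s=r.get_state()
  print(ang(s['tool_pos']),s['contact_force'],s['finger_force'],abs(s['qd']).max(),[ang(np.array(d['position'])) for d in models.place_of('side','handle_mid')][:1])
print(r.finish_job())
E
```

```text
79.4581496850834 [-0.53658472 -5.88463928 -8.94585059] 20.49370676279068 0.0025253481785898852 [np.float64(80.80136140236695)]
79.45321704020986 [ 0.03583863 -6.30394073 -9.06514218] 20.493727326393127 0.002113009397537118 [np.float64(80.08166033937249)]
79.4599400546555 [-0.83610131 -6.03067739 -9.5969305 ] 20.4937282204628 0.0015366088084454647 [np.float64(80.8903744857166)]
the job is handed in; nothing more can be done
None
```

The job is handed in, with no verdict shown: the capacitor stands upright and let go in the tray, and the board is held still by its handle at about 80°, its balance point.

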